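Post the dulled blade into the sharpening returns box

ROBOT

A 6-joint arm with a two-finger parallel gripper is mounted at the origin on the work surface. World frame = base frame: x ahead of the robot, y to its left, z up, the work surface at z = 0. Lengths are in mm, angles in rad, forces in N, time in s.
With the tool pointing down it reaches from about 225 to 725 mm from the base axis. Payload 3.1 kg.
Tool frame: the origin (TCP) lies on the centre line of the jaws, within the pads' length; the fingertips stand 17 mm ahead of it and the grasp point (between the pads) lies 2 mm behind it; z points along the fingers, y is the line along which they close (so a half turn about z gives the same grasp; the last joint's range is limited). The gripper opens to 85 mm and grips with 20 to 120 N. Pads are 22 mm wide; open, the fingers measure 114 mm over their backs; the gripper's body (76 mm by 85 mm) begins 54 mm behind the grasp point. The pads swing forward as they close: fully open they stand 13 mm farther back than shut.
Start: joints at [-1.313, 0.048, 0.099, 1.622, 0, 1.443], TCP at [197.542, -486.41, 248.312] pointing down, gripper open.
Joint ranges: [-2.91, 2.91], [-0.99, 1.94], [-1.21, 1.42], [-2.12, 2.29], [-1.49, 1.47], [-3.14, 3.14]. Speed limits (rad/s): [2.79, 2.79, 3.14, 3.14, 3.14, 3.14].

INTERFACE

Orientations are given as a rotation vector (axis times angle).
In Python, from bench import arm, viewer gives the robot as it stands.
- The arm moves only by the shell command python3 -m pendant 'ROWS'. ROWS is JSON, a list of rows, each a list of 3 entries, a list of its own where there are three numbers: the finger opening in mm, from 0 to 85.4, then the shift along the tool's x, y, z in mm, then the turn about the tool's z in degrees. In form: [[gripper, [dx, dy, dz], twist], ...]. A call has 1 to 5 rows; each row shifts and turns the commanded pose from where the row before left it, along the tool's axes as they then stand; what a row does not reach is not made up. A row lasts 1/12 s, in which the tool goes at most 41.7 mm and 7.16 degrees, less where a joint would pass 70% of its speed; a pose out of reach is approached as far as the arm can. A call is refused whole if a number of a shift passes 41.7 or a number of a turn 7.16, either way. A call with a gripper value outside its range is refused whole. The fingers move at their own pace and stop on an object; the grip force is fixed at half the most. Time passes only in rows, so rows that do not move let the fingers close. It gives the time, the measured TCP pose, the force, the opening and the grip force at its end, in the units of the state.
- arm.state(): the state, without advancing time (a new reading comes with each control period).
- viewer.capture(name): name is "side" or "top"; returns the picture (480x640x3 uint8, blue, green, red); there is no depth.
- viewer.calibration(name): a dict with "camera_matrix" (3x3 intrinsics, pixels), "rvec" (rotation vector, rad) and "tvec" (3), from world to camera coordinates, as OpenCV has them. Camera axes: x right, y down, z forward; pixel columns grow to the right and rows downward; lengths in mm; the calibration is good to about 2 mm. A picture is of the moment at which its call begins. calibration takes no time and is no camera call.
- arm.job_done(): hands the job in; it is judged then, once.
The state is a dict: "t": time; "q": joint angles; "joint_vel": joint speeds; "effort": joint torques, N m; "ee_pos": TCP position; "ee_rot": TCP orientation; "wrist_force": force on the tool from outside, world axes, zero at the start; "wrist_torque": the same for the moment, N m; "width": finger opening in mm; "finger_force": force on a finger pad.
Only numpy, scipy, OpenCV 4.12 (cv2) and the standard library are available. Lean on these libraries where they do the work, as an engineer would, in place of code of your own. Each camera call takes 0.05 s, during which the arm holds its last target. There are 200 camera calls.

TASK

Draw the red blade sleeve out of the wooden rack and post it through the narrow slot in the lid of the sharpening returns box, foot first, pushing it on past the spring catches until it drops right inside. The slot plate's exact place has to be felt for, so do it gently, never forcing the sleeve against the box, and leave the blue and green sleeves standing in the rack.

Things in the scene. Friction and masses are not known exactly. Their poses are not given: they have to be found in the camera images.
- red_sleeve: Red plastic blade sleeve, a rigid flat paddle, about 120 g, a steel-coloured panel on each face, standing on its foot in a rack pocket. Origin: centre of its foot (underside); z up, x through its 10 mm thickness, y along its width. Lower body 60 mm wide, 66 mm high, with square shoulders; above it a grip tab (see its point).
- red_sleeve_top (a point): Centre of the top of the red sleeve's grip tab, 1 mm under the top face (109 mm above the foot). The tab is 36 mm wide (y), 10 mm thick (x) and 44 mm high (66 to 110 mm above the foot). Pinch it across its thickness, fingers closing along x, near its upper end.
- blue_sleeve: A blue sleeve of the same shape and frame, in another pocket of the rack; to be left there.
- green_sleeve: A green sleeve of the same shape and frame, in another pocket of the rack; to be left there.
- rack: Fixed low wooden rack, 65 mm (x) by 259 mm (y), 38 mm high; origin at the centre of its underside. Three pockets in a row along y, 85 mm apart (middle one at the origin), each 64 mm (y) by 13 mm (x), floor 8 mm above the table. Sleeves stand in them, widths along y; which is where varies. Rack and box may change sides.
- box: Fixed grey steel returns box with one clear wall, 130 mm (x) by 160 mm (y), 150 mm high, walls and floor 4 mm; origin at the centre of its underside. On its lid lies a flat brass plate 76 mm (x) by 110 mm (y), 6 mm thick (top 156 mm above the table), with a straight through slot 63 mm long (along y) and 11.7 mm wide (along x), square-edged.
- box_lid (a point): Point on the box's middle axis at the level of the brass plate's top, 156 mm above the table. The plate is screwed tight through elongated holes: the slot's centre lies anywhere from 13 mm towards -x to 13 mm towards +x of this point (box's x), differently each time and to be found by feel; along y it is centred. The plate does not shift when pushed.
- slot_catches (a point): Point 9 mm below box_lid, level of two sprung catch leaves, one at each slot end, narrowing its 63 mm length to 58 mm (upper faces slope 20 degrees off vertical). Each yields sideways at about 8 N. Pushing a sleeve in takes roughly 5 to 15 N, most at first; let go half way it may stay held or creep. With its shoulders 12 mm below the plate's top it drops when released.
Things that resemble listed ones, but are neither listed nor needed, are in the scene too. Several things have the shape of the green_sleeve; the one meant has the colours described above.

How it is judged:
By the outcome, as a careful person would: the job done as asked, in the order asked, and still so for the second after the job is handed in, with the robot touching nothing.
It also fails if it takes over 64 s, if anything falls off the work surface, if the arm or the gripper's body presses on something with over 40 N, if the wrist force passes 120 N, or if a joint passes its speed limit or range.

## Working session

There is one attempt and no reset: what is moved stays moved. The work goes in short steps, Python scripts to look and compute and a shell command to move; the robot and the scene stay as the last step left them, time stands still between calls to the robot, and variables do not carry over. Pictures are saved under pics/ and viewed, at most 10 in all, crops included, and the job is handed in when it is done.

```bash
ls; mkdir -p pics; cat > h.py <<'E'
import numpy as np,cv2
from bench import arm,viewer
def cal(n):
    c=viewer.calibration(n);K=np.array(c["camera_matrix"],float);R=cv2.Rodrigues(np.array(c["rvec"],float))[0];t=np.array(c["tvec"],float).ravel();return K,R,t
def ray(n,u,v):
    K,R,t=cal(n);d=R.T@np.linalg.inv(K)@np.array([u,v,1.]);return -R.T@t,d/np.linalg.norm(d)
def onz(n,u,v,z):
    o,d=ray(n,u,v);return o+d*(z-o[2])/d[2]
def two(p,q):
    o1,d1=ray("top",*p);o2,d2=ray("side",*q)
    s=np.linalg.lstsq(np.c_[d1,-d2],o2-o1,rcond=None)[0];a=o1+s[0]*d1;b=o2+s[1]*d2
    return (a+b)/2,np.linalg.norm(a-b)
def proj(n,P):
    K,R,t=cal(n);p=K@(R@np.array(P,float)+t);return p[:2]/p[2]
E
python3 - <<'E'
from h import *
for n in("top","side"):
    cv2.imwrite(f"pics/{n}0.png",viewer.capture(n)); K,R,t=cal(n); print(n,-R.T@t,R[2],K[0,0])
print(arm.state())
E
```

```text
pics
top [ 284.89848416  -24.45365381 1049.24241639] [ 0.17515857 -0.00206002 -0.98453808] 555.9375356265984
side [390.75965883 606.06002515 611.55711109] [ 0.08502683 -0.77394372 -0.62752017] 471.3958448751232
{'t': 0.1, 'q': array([-1.31280562e+00,  4.86872996e-02,  9.77284486e-02,  1.62199832e+00,
       -1.50102268e-06,  1.44298602e+00]), 'joint_vel': array([-0.0011438 , -0.0016425 ,  0.00367173, -0.0003893 ,  0.0001509 ,
        0.00026191]), 'effort': array([ 2.90571836e-03, -3.39851654e+01,  3.20935857e+01,  1.58821559e-02,
       -6.30614136e-05,  7.74058577e-06]), 'ee_pos': array([ 197.40650831, -485.90790674,  247.21558993]), 'ee_rot': array([-3.08120721e+00, -6.01850092e-01,  2.22975733e-04]), 'wrist_force': array([0.6636256 , 0.00745815, 0.18883607]), 'wrist_torque': array([ 0.00554587, -0.02566061,  0.00128978]), 'finger_force': 0.0, 'width': 85.50181823263911}
```

View pics/top0.png

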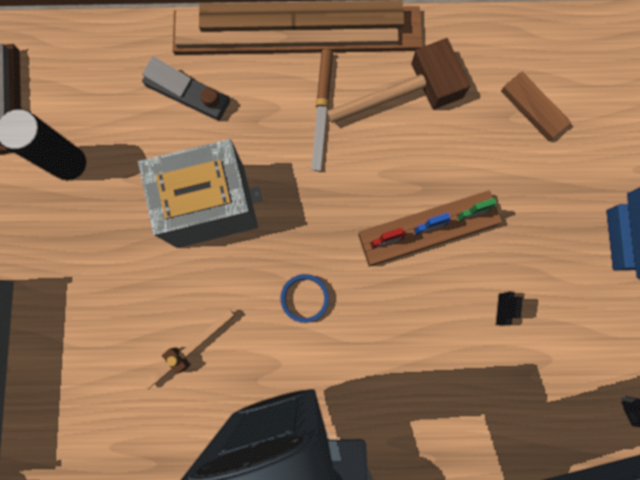

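View pics/side0.png

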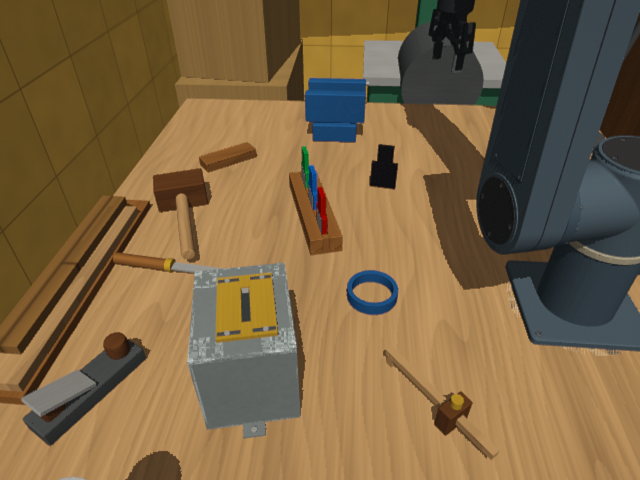

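Top view: the sleeves stand in the rack at red (389,238), blue (434,223) and green (478,208), and the box plate is at (192,188). A black sleeve-shaped thing stands at (508,308). The only thing that could be taken for the red sleeve by colour is the one at (389,238), or side (322,212). The look-alikes in shape are blue, green and black. I choose the red one and check it in a crop.

```bash
python3 - <<'E'
from h import *
a=cv2.imread("pics/top0.png");b=cv2.imread("pics/side0.png")
def mask(im,c):
    h=cv2.cvtColor(im,cv2.COLOR_BGR2HSV);H,S,V=cv2.split(h)
    m={'r':((H<6)|(H>174))&(S>170)&(V>70),'b':(abs(H.astype(int)-110)<12)&(S>150)&(V>70),'g':(abs(H.astype(int)-65)<15)&(S>120)&(V>50)}[c].astype(np.uint8)
    n,l,s,ce=cv2.connectedComponentsWithStats(m)
    return [(s[i].tolist(),ce[i].round(1).tolist()) for i in range(1,n) if s[i][4]>25]
for c in 'rbg': print(c,mask(a,c),'|',mask(b,c))
# brass plate and slot
for n,im in(("top",a),("side",b)):
    h=cv2.cvtColor(im,cv2.COLOR_BGR2HSV)
    m=cv2.inRange(h,(17,120,110),(30,255,255));m=cv2.morphologyEx(m,cv2.MORPH_CLOSE,np.ones((3,3)))
    x0,y0,x1,y1=(130,130,270,250) if n=="top" else (190,260,300,350)
    z=np.zeros_like(m);z[y0:y1,x0:x1]=m[y0:y1,x0:x1]
    c=max(cv2.findContours(z,cv2.RETR_EXTERNAL,cv2.CHAIN_APPROX_NONE)[0],key=cv2.contourArea)
    r=cv2.minAreaRect(c);bx=cv2.boxPoints(r)
    P=np.array([onz(n,*p,156) for p in bx]);print(n,"plate",r,P.round(1).tolist(),P.mean(0).round(1),[np.linalg.norm(P[i]-P[i-1]).round(1) for i in range(4)])
    hull=np.zeros_like(m);cv2.drawContours(hull,[cv2.boxPoints((r[0],(r[1][0]*.7,r[1][1]*.7),r[2])).astype(int)],-1,255,-1)
    s=((h[...,2]<100)&(hull>0)).astype(np.uint8)
    c=max(cv2.findContours(s,cv2.RETR_EXTERNAL,cv2.CHAIN_APPROX_NONE)[0],key=cv2.contourArea);r=cv2.minAreaRect(c);bx=cv2.boxPoints(r)
    P=np.array([onz(n,*p,156) for p in bx]);print("slot",r,P.round(1).tolist(),P.mean(0).round(1))
w=np.hstack([cv2.resize(a[170:280,340:520],None,fx=2.2,fy=2.2,interpolation=2)[:240], cv2.resize(b[130:260,270:400],(240,240),interpolation=2)])
w2=np.hstack([cv2.resize(a[130:255,125:275],(360,300),interpolation=2),cv2.resize(b[250:430,180:310],(276,300),interpolation=2)])
W=np.zeros((540,640,3),np.uint8);W[:240,:min(640,w.shape[1])]=w[:,:640];W[240:540,:636]=w2
cv2.imwrite("pics/crop1.png",W)
E
```

```text
r [([372, 228, 33, 20, 223], [388.1, 235.7])] | [([317, 187, 10, 47, 294], [322.1, 208.6])]
b [([608, 189, 32, 88, 1423], [625.4, 234.2]), ([416, 214, 33, 20, 195], [432.8, 222.1]), ([282, 276, 46, 45, 268], [303.5, 296.8])] | [([306, 79, 60, 62, 3259], [334.9, 107.7]), ([308, 165, 9, 44, 244], [312.9, 184.1]), ([347, 271, 51, 43, 1028], [371.8, 292.2])]
g [([459, 199, 37, 21, 213], [478.2, 207.8])] | [([418, 0, 20, 26, 335], [426.1, 10.4]), ([369, 93, 29, 9, 245], [382.8, 97.1]), ([476, 96, 22, 9, 170], [487.5, 100.0]), ([302, 146, 7, 42, 187], [305.4, 163.6])]
top plate ((192.558837890625, 188.7353057861328), (43.89894485473633, 67.66743469238281), 75.96376037597656) [[546.3, 252.3, 156.0], [572.6, 143.5, 156.0], [499.1, 125.0, 156.0], [473.6, 232.4, 156.0]] [522.9 188.3 156. ] [np.float64(75.4), np.float64(111.9), np.float64(75.7), np.float64(110.4)]
slot ((192.05885314941406, 188.23532104492188), (4.850712776184082, 35.89527130126953), 75.96376037597656) [[520.7, 219.0, 156.0], [534.4, 161.6, 156.0], [526.3, 159.5, 156.0], [512.6, 216.8, 156.0]] [523.5 189.2 156. ]
side plate ((243.55479431152344, 307.02056884765625), (64.11943054199219, 61.921051025390625), 83.9909896850586) [[585.1, 144.0, 156.0], [501.1, 124.0, 156.0], [474.3, 236.8, 156.0], [547.5, 253.0, 156.0]] [527.  189.4 156. ] [np.float64(115.3), np.float64(86.3), np.float64(116.0), np.float64(74.9)]
slot ((245.07537841796875, 305.85693359375), (30.120220184326172, 8.375972747802734), 86.8201675415039) [[536.9, 165.0, 156.0], [525.7, 163.2, 156.0], [513.0, 215.8, 156.0], [523.4, 217.5, 156.0]] [524.7 190.4 156. ]
```

View pics/crop1.png

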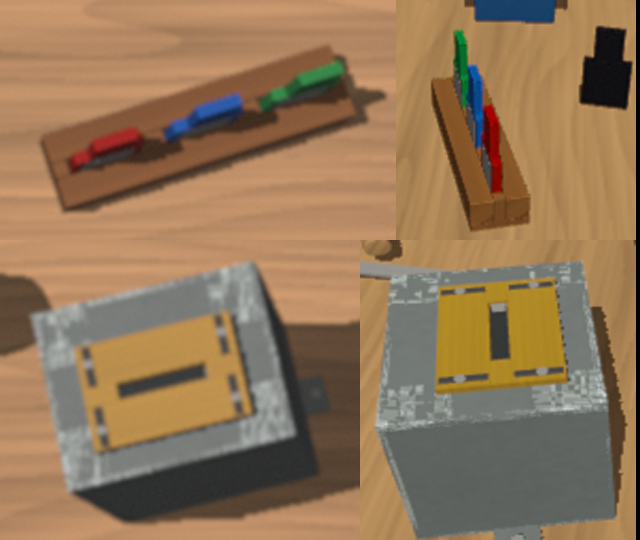

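The crop confirms the red sleeve: it is in the rack pocket nearest the box, with a tab on top and a steel panel. The slot shows in the plate at top (192,188).

```bash
python3 - <<'E'
from h import *
a=cv2.imread("pics/top0.png");b=cv2.imread("pics/side0.png")
print("top red R channel (others>R/2 -> 0)")
def dump(im,x0,y0,x1,y1):
    for y in range(y0,y1): print(y,' '.join('%3d'%(im[y,x,2] if im[y,x,2]>1.9*max(im[y,x,0],im[y,x,1]) else 0) for x in range(x0,x1)))
dump(a,370,226,408,249)
print("side");dump(b,315,185,329,236)
h=cv2.cvtColor(a,cv2.COLOR_BGR2HSV)
m=((h[...,2]<155)&(h[...,1]>110)).astype(np.uint8);m[:185]=0;m[268:]=0;m[:,:355]=0;m[:,508:]=0
m=cv2.morphologyEx(m,cv2.MORPH_OPEN,np.ones((3,3)))
c=max(cv2.findContours(m,cv2.RETR_EXTERNAL,cv2.CHAIN_APPROX_NONE)[0],key=cv2.contourArea);r=cv2.minAreaRect(c)
P=np.array([onz("top",*p,38) for p in cv2.boxPoints(r)]);print(r,P.round(1).tolist(),P.mean(0),[np.linalg.norm(P[i]-P[i-1]).round(1) for i in range(4)])
E
```

```text
top red R channel (others>R/2 -> 0)
226   0   0   0   0   0   0   0   0   0   0   0   0   0   0   0   0   0   0   0   0   0   0   0   0   0   0   0   0   0   0   0   0   0   0   0   0   0   0
227   0   0   0   0   0   0   0   0   0   0   0   0   0   0   0   0   0   0   0   0   0   0   0   0   0   0   0   0   0 146 153   0   0   0   0   0   0   0
228   0   0   0   0   0   0   0   0   0   0   0   0   0   0   0   0   0   0   0   0   0   0   0   0   0   0 142 146 149 158 164 150   0   0   0   0   0   0
229   0   0   0   0   0   0   0   0   0   0   0   0   0   0   0   0   0   0   0   0   0   0   0   0 148 148 153 158 160 162 163 154 139   0   0   0   0   0
230   0   0   0   0   0   0   0   0   0   0   0   0   0   0   0   0   0   0   0   0   0 141 145 153 160 160 162 162 161 163 163 160 145 134 131   0   0   0
231   0   0   0   0   0   0   0   0   0   0   0   0   0   0   0   0   0 142 144 147 151 156 158 161 164 163 163 163 162 164 164 160 143 124 115   0   0   0
232   0   0   0   0   0   0   0   0   0   0   0   0   0   0   0 145 148 154 158 159 162 163 163 163 163 163 164 163 161 161 157 
[... 5200 characters left out ...]
 107 130 133 131 129 105   0
230   0   0   0   0   0   0   0 108 131 131 131 130   0   0
231   0   0   0   0   0   0   0 106 130 132 131 129 102   0
232   0   0   0   0   0   0   0 105 131 131 131 128  83   0
233   0   0   0   0   0   0   0 105 131 131 132 129  88   0
234   0   0   0   0   0   0 103 114 132 133 135 133   0   0
235   0   0   0   0   0   0   0   0   0   0   0   0   0   0
((429.7500305175781, 227.24380493164062), (38.5984992980957, 142.37266540527344), 71.70722198486328) [[467.0, -87.6, 38.0], [547.2, -343.5, 38.0], [476.8, -360.9, 38.0], [398.6, -107.7, 38.0]] [ 472.41467996 -224.91332785   38.        ] [np.float64(71.3), np.float64(268.1), np.float64(72.5), np.float64(265.0)]
```

```bash
python3 - <<'E'
from h import *
a=cv2.imread("pics/top0.png");b=cv2.imread("pics/side0.png")
def face(im,col,x0,y0,x1,y1,thr):
    f=im.astype(float)
    z=np.zeros(im.shape[:2],np.uint8); o=[i for i in range(3) if i!=col]
    m=(f[...,col]>thr)&(f[...,col]>1.9*f[...,0 if col else 2]) if col==2 else (f[...,col]>thr)&(f[...,col]>1.25*f[...,o].max(2))
    z[y0:y1,x0:x1]=m[y0:y1,x0:x1]
    c=max(cv2.findContours(z,cv2.RETR_EXTERNAL,cv2.CHAIN_APPROX_NONE)[0],key=cv2.contourArea)
    r=cv2.minAreaRect(c);M=cv2.moments(z,True);return (M['m10']/M['m00'],M['m01']/M['m00']),r,z
t,r,z=face(a,2,380,226,404,239,125);s,rs,_=face(b,2,315,185,327,197,145)
print(t,r,s,rs); print("two-view",two(t,s), onz("top",*t,118),onz("side",*s,118))
# lower shoulder front (near +y) check: top face left shoulder
t2,_,_=face(a,2,371,237,380,245,125);s2,_,_=face(b,2,320,215,328,220,145)
print("shoulder",t2,s2,two(t2,s2),onz("top",*t2,74),onz("side",*s2,74))
# tab top line direction
P=np.array([onz("top",*p,118) for p in cv2.boxPoints(r)]);print(P.round(1).tolist())
A=onz("top",*t,118);B=onz("top",*t2,74);d=B-A;print("yaw",np.degrees(np.arctan2(-d[0],d[1])),np.hypot(d[0],d[1]))
b2=np.argmax  # blue/green tops for row direction
for nm,col,box in(("b",0,(424,205,455,226)),("g",1,(466,192,500,215))):
    try:
        tt,_,_=face(a,col,*box,110);print(nm,tt,onz("top",*tt,118))
    except Exception as e: print(nm,e)
E
```

```text
(390.4102564102564, 230.55982905982907) ((391.5, 232.0), (12.0, 23.0), 90.0) (322.675, 190.525) ((322.0, 190.5), (11.0, 8.0), 90.0)
two-view (array([ 449.68361942, -140.13750518,  124.17658211]), np.float64(3.760874242700675)) [ 452.70544974 -141.03679057  118.        ] [ 448.51929942 -148.97825453  118.        ]
shoulder (375.4035087719298, 239.80701754385964) (323.6818181818182, 216.86363636363637) (array([ 444.04245326, -118.8264232 ,   78.00931714]), np.float64(0.48182566900430135)) [ 444.45458913 -119.20014837   74.        ] [ 444.68594203 -124.34026265   74.        ]
[[461.0, -123.6, 118.0], [460.2, -162.8, 118.0], [439.5, -161.9, 118.0], [440.2, -122.8, 118.0]]
yaw 20.698808637891343 23.343428272117205
b (438.0367647058824, 218.26470588235293) [ 472.4625569  -223.26724046  118.        ]
g (482.5934959349593, 204.20325203252034) [ 495.57797   -301.0834035  118.       ]
```

```bash
python3 - <<'E'
from h import *
a=cv2.imread("pics/top0.png").astype(float);b=cv2.imread("pics/side0.png").astype(float)
def face(im,x0,y0,x1,y1,thr):
    z=np.zeros(im.shape[:2],np.uint8);m=(im[...,2]>thr)&(im[...,2]>1.9*im[...,:2].max(2));z[y0:y1,x0:x1]=m[y0:y1,x0:x1]
    c=cv2.findNonZero(z);r=cv2.minAreaRect(c);return c.reshape(-1,2).mean(0),r
t,r=face(a,381,226,404,239,125);s,rs=face(b,315,185,327,197,145)
t2,_=face(a,371,237,380,245,125);s2,_=face(b,320,215,328,220,145)
print(t,r,s,two(t,s)); print(onz("top",*t,118),onz("side",*s,118)); print("sh",t2,s2,two(t2,s2))
P=np.array([onz("top",*p,118) for p in cv2.boxPoints(r)]);print(P.round(1).tolist())
for i in range(2):
    e=P[i+1]-P[i];print(np.linalg.norm(e),np.degrees(np.arctan2(-e[0],e[1])))
d=two(t2,s2)[0]-two(t,s)[0];print("yaw",np.degrees(np.arctan2(-d[0],d[1])))
E
```

```text
[392.1640625 232.4375   ] ((392.1500549316406, 232.45004272460938), (6.008327484130859, 22.135944366455078), 71.56504821777344) [321.28571429 191.59183673] (array([ 450.03933743, -143.84786779,  118.67325332]), np.float64(1.4915148565735223))
[ 449.4015396  -143.88826921  118.        ] [ 450.87075329 -145.10413014  118.        ]
sh [376.2972973  240.83783784] [323.68181818 216.86363636] (array([ 443.29575294, -120.54033778,   76.57134701]), np.float64(2.260536697552111))
[[448.6, -124.3, 118.0], [460.1, -160.6, 118.0], [450.1, -163.4, 118.0], [438.7, -127.2, 118.0]]
37.999550910995026 -162.51719488672867
10.317439668862034 105.73076588048612
yaw 16.13678068265415
```

Red tab top is at (450,-144,118), which matches 8+110, with a yaw of about 17.2°. Twist by -85.2° first, then translate.

```bash
T='[85,[0,0,0],-7.1]'
python3 -m pendant '[[85,[0,0,0],-7.1],[85,[0,0,0],-7.1],[85,[0,0,0],-7.1],[85,[0,0,0],-7.1]]'
python3 -m pendant '[[85,[0,0,0],-7.1],[85,[0,0,0],-7.1],[85,[0,0,0],-7.1],[85,[0,0,0],-7.1]]'
python3 -m pendant '[[85,[0,0,0],-7.1],[85,[0,0,0],-7.1],[85,[0,0,0],-7.1],[85,[0,0,0],-7.1]]'
python3 -m pendant '[[85,[21,28.5,0],0],[85,[21,28.5,0],0],[85,[21,28.5,0],0],[85,[21,28.5,0],0]]'
python3 -m pendant '[[85,[21,28.5,0],0],[85,[21,28.5,0],0],[85,[21,28.5,0],0],[85,[21,28.5,0],0]]'
python3 -m pendant '[[85,[21,28.5,0],0],[85,[21,28.5,0],0],[85,[21,28.5,0],0],[85,[21,28.5,0],0],[85,[0,0,0],0]]'
```

```text
t: 0.43
ee_pos: [197.5, -486.1, 247.6]
ee_rot: [-2.836, -1.348, -0.0]
wrist_force: [-0.4, 0.3, 0.2]
width: 84.9
finger_force: 0.0
t: 0.77
ee_pos: [197.5, -486.1, 247.6]
ee_rot: [-2.419, -2.003, -0.001]
wrist_force: [-0.3, -0.8, 0.2]
width: 85.0
finger_force: 0.0
t: 1.1
ee_pos: [197.5, -486.1, 247.6]
ee_rot: [-1.854, -2.535, -0.001]
wrist_force: [-0.3, -0.2, 0.2]
width: 85.1
finger_force: 0.0
t: 1.43
ee_pos: [281.7, -370.9, 247.6]
ee_rot: [-1.863, -2.528, -0.001]
wrist_force: [1.0, -1.1, 0.6]
width: 85.1
finger_force: 0.0
t: 1.77
ee_pos: [365.7, -256.5, 247.8]
ee_rot: [-1.862, -2.53, -0.0]
wrist_force: [0.8, -0.7, -0.3]
width: 85.0
finger_force: 0.0
t: 2.18
ee_pos: [451.4, -139.2, 247.6]
ee_rot: [-1.852, -2.536, -0.005]
wrist_force: [-1.1, -0.2, -0.6]
width: 84.9
finger_force: 0.0
```

```bash
cat >> h.py <<'E'
def need(x,y,z):
    s=arm.state();R=cv2.Rodrigues(s["ee_rot"])[0];p=s["ee_pos"]
    print("t",round(s["t"],2),"pos",p.round(1),"ytool deg",round(float(np.degrees(np.arctan2(R[1,1],R[0,1]))),2),"need",(R.T@(np.array([x,y,z])-p)).round(1),"F",s["wrist_force"].round(1),"w",round(s["width"],1),"ff",round(s["finger_force"],1))
E
python3 -m pendant '[[50,[0,0,0],0],[50,[0,0,0],0]]' >/dev/null
python3 - <<'E'
from h import *
need(450,-144.3,109)
E
```

```text
t 2.35 pos [ 448.8 -144.   247.8] ytool deg 17.35 need [ -0.7   1.3 138.8] F [-0.4 -1.6  0.1] w 63.6 ff 0.0
```

```bash

python3 -m pendant '[[45,[-0.7,1.3,35],0],[45,[0,0,30],0],[45,[0,0,25],0],[45,[0,0,15],0],[45,[0,0,0],0]]'
python3 - <<'E'
from h import *
need(450,-144.3,109)
a=viewer.capture("top")[170:290,320:480];b=viewer.capture("side")[110:240,250:390]
cv2.imwrite("pics/pre.png",np.hstack([cv2.resize(a,(400,300),interpolation=2),cv2.resize(b,(323,300),interpolation=2)]))
E
```

```text
t: 2.77
ee_pos: [446.9, -144.4, 138.6]
ee_rot: [-1.86, -2.521, 0.003]
wrist_force: [-0.6, 0.0, -0.5]
width: 45.1
finger_force: 0.0
t 2.77 pos [ 446.9 -144.4  138.6] ytool deg 17.14 need [-1.   3.2 29.6] F [-0.6  0.  -0.5] w 45.1 ff 0.0
```

View pics/pre.png

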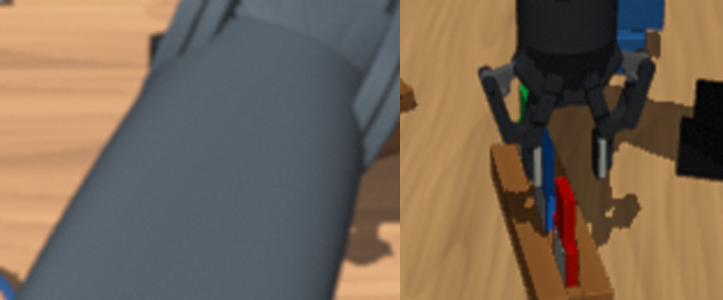

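The crop shows the fingers straddling the red tab (side crop, about (565,185)). Blue is behind and clear of them.

```bash

python3 -m pendant '[[40,[-0.5,1.5,15],0],[40,[0,0,10],0],[40,[0,0,0],0],[40,[0,0,0],0]]' >/dev/null
python3 - <<'E'
from h import *
need(450,-144.3,109)
E
```

```text
t 3.2 pos [ 452.  -144.7  118.7] ytool deg 17.28 need [ 1.  -1.8  9.7] F [-0.3  0.9 -0.1] w 39.7 ff 0.0
```

```bash

python3 -m pendant '[[40,[0.5,-1.5,6],0],[40,[0,0,3],0],[40,[0,0,0],0],[40,[0,0,0],0],[30,[0,0,0],0]]' 
python3 -m pendant '[[20,[0,0,0],0],[14,[0,0,0],0],[8,[0,0,0],0],[5,[0,0,0],0],[5,[0,0,0],0]]' 
python3 -m pendant '[[5,[0,0,0],0],[5,[0,0,0],0]]' 
python3 - <<'E'
from h import *
need(450,-144.3,109)
E
```

```text
t: 3.62
ee_pos: [450.7, -144.4, 109.5]
ee_rot: [1.862, 2.53, 0.0]
wrist_force: [-0.3, -0.9, -1.1]
width: 30.4
finger_force: 0.0
t: 4.03
ee_pos: [450.7, -144.5, 109.7]
ee_rot: [1.862, 2.53, -0.0]
wrist_force: [0.1, -1.0, 1.5]
width: 8.9
finger_force: 59.9
t: 4.2
ee_pos: [450.8, -144.5, 109.7]
ee_rot: [1.862, 2.53, -0.0]
wrist_force: [-0.9, -0.1, 2.8]
width: 8.9
finger_force: 60.0
t 4.2 pos [ 450.8 -144.5  109.7] ytool deg 17.3 need [ 0.4 -0.7  0.7] F [-0.9 -0.1  2.8] w 8.9 ff 60.0
```

```bash

python3 -m pendant '[[5,[0,0,-5],0],[5,[0,0,-8],0],[5,[0,0,-10],0],[5,[0,0,-12],0],[5,[0,0,-15],0]]' 
python3 -m pendant '[[5,[0,0,-25],0],[5,[0,0,-30],0],[5,[0,0,-30],0],[5,[0,0,-25],0],[5,[0,0,-12],0]]' 
python3 -m pendant '[[5,[0,0,0],0],[5,[0,0,0],0]]' 
python3 - <<'E'
from h import *
need(523.5,189.5,282)
a=viewer.capture("top");b=viewer.capture("side")
cv2.imwrite("pics/lift.png",np.hstack([a[130:330,290:520],b[0:200,230:460]]))
E
```

```text
t: 4.62
ee_pos: [450.3, -144.2, 160.0]
ee_rot: [-1.861, -2.53, 0.0]
wrist_force: [-0.0, -0.3, -2.4]
width: 8.9
finger_force: 59.5
t: 5.03
ee_pos: [451.8, -144.9, 287.0]
ee_rot: [1.857, 2.524, 0.002]
wrist_force: [0.2, 0.9, -1.1]
width: 9.0
finger_force: 59.6
t: 5.2
ee_pos: [451.2, -144.7, 282.9]
ee_rot: [1.86, 2.528, 0.001]
wrist_force: [-0.4, -0.2, -2.7]
width: 8.7
finger_force: 59.6
t 5.2 pos [ 451.2 -144.7  282.9] ytool deg 17.3 need [297.6 168.4   0.7] F [-0.4 -0.2 -2.7] w 8.7 ff 59.6
```

View pics/lift.png

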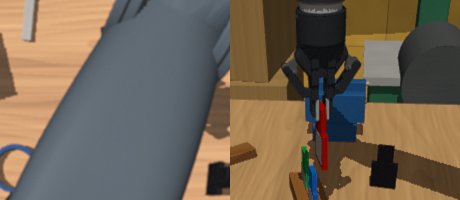

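```bash

python3 -m pendant '[[5,[0,0,0],3.9],[5,[12,5.8,0],0],[5,[22,10.6,0],0],[5,[30,14.4,0],0],[5,[30,14.4,0],0]]' 
python3 -m pendant '[[5,[30,14.4,0],0],[5,[30,14.4,0],0],[5,[30,14.4,0],0],[5,[30,14.4,0],0],[5,[30,14.4,0],0]]' 
python3 -m pendant '[[5,[30,14.4,0],0],[5,[22,10.6,0],0],[5,[12,5.8,0],0],[5,[0,0,0],0],[5,[0,0,0],0]]' 
python3 - <<'E'
from h import *
need(523.5,189.5,270)
a=viewer.capture("top");b=viewer.capture("side")
cv2.imwrite("pics/t2.png",a);cv2.imwrite("pics/s2.png",b)
cv2.imwrite("pics/ov.png",np.hstack([cv2.resize(a[110:260,120:290],(340,300)),cv2.resize(b[160:360,170:340],(408,480),interpolation=2)[:300]*0+cv2.resize(b[180:350,170:330],(408,300),interpolation=2)]))
E
```

```text
t: 5.72
ee_pos: [471.9, -41.7, 279.2]
ee_rot: [-1.948, -2.461, 0.002]
wrist_force: [0.3, 0.2, -0.3]
width: 8.7
finger_force: 59.5
t: 6.13
ee_pos: [507.1, 121.8, 279.2]
ee_rot: [-1.945, -2.464, 0.004]
wrist_force: [0.6, -1.2, -0.7]
width: 8.8
finger_force: 59.5
t: 6.55
ee_pos: [522.5, 189.3, 279.8]
ee_rot: [-1.945, -2.466, 0.005]
wrist_force: [0.4, -0.6, -0.6]
width: 9.0
finger_force: 59.5
t 6.55 pos [522.5 189.3 279.8] ytool deg 13.46 need [-0.   1.1  9.8] F [ 0.4 -0.6 -0.6] w 9.0 ff 59.5
```

View pics/ov.png

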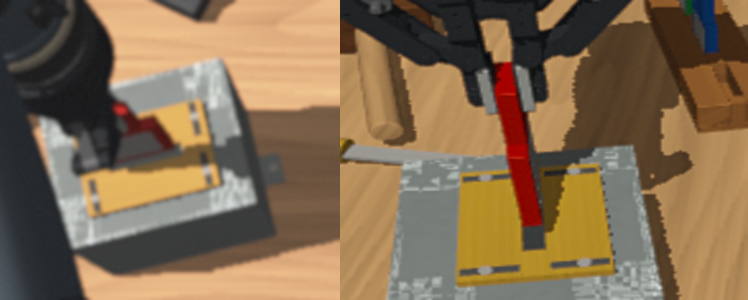

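```bash
python3 - <<'E'
from h import *
a0=cv2.imread("pics/side0.png");b=cv2.imread("pics/s2.png").astype(int)
def dump(im,x0,y0,x1,y1):
    for y in range(y0,y1): print(y,' '.join('%3d'%(im[y,x,2]*(1 if im[y,x,2]>1.7*im[y,x,:2].max() else -1)) for x in range(x0,x1)))
print("    ",list(range(236,256)));dump(b,236,290,256,325)
E=lambda u,v:None
g=np.array([np.cos(np.radians(13.5)),np.sin(np.radians(13.5)),0]);w=np.array([-g[1],g[0],0])
tcp=np.array([522.5,189.3,279.8]);foot=tcp-[0,0,101.7]
for sx in(-5,5): print("foot near corner",sx,proj("side",foot+w*30+g*sx),"0.4+:",proj("side",foot+w*30.+g*sx+[0,0,66]))
c=np.array([523.5,189.2,156])
for sx in(-5.85,5.85):
  print("slot corners",[proj("side",c+w*s+g*sx).round(1) for s in(31.5,-31.5)],"top",[proj("top",c+w*s+g*sx).round(1) for s in(31.5,-31.5)])
print("slot side0 V"); a0=a0.astype(int)
for y in range(286,326,2): print(y,' '.join('%3d'%a0[y,x,2] for x in range(232,258)))
E
```

```text
[236, 237, 238, 239, 240, 241, 242, 243, 244, 245, 246, 247, 248, 249, 250, 251, 252, 253, 254, 255]
290 -181 -179 -148 139 138 136 137 137 137 137 131  75 -57 -78 -87 -89 -88 -89 -88 -84
291 -182 -180 -160 139 137 136 136 137 137 138 132  76 -56 -72 -87 -89 -89 -90 -89 -84
292 -181 -181 -177 143 137 136 136 137 136 138 136  76 -63 -72 -86 -89 -89 -89 -88 -88
293 -181 -181 -179 149 137 137 136 137 136 138 139  84 -80 -74 -87 -90 -89 -88 -87 -103
294 -180 -181 -179 152 138 137 137 136 137 138 138  94 -88 -75 -86 -89 -89 -89 -86 -102
295 -180 -180 -179 -154 139 137 136 136 136 137 137 107 -71 -72 -87 -87 -87 -88 -86 -103
296 -179 -180 -178 -149 138 137 136 136 137 137 137 125  74 -69 -86 -87 -89 -88 -91 -131
297 -179 -180 -178 -160 140 136 136 136 136 137 138 133  78 -64 -86 -88 -87 -87 -103 -178
298 -179 -180 -180 -178 145 136 136 136 136 137 138 134  74 -64 -87 -88 -88 -88 -101 -170
299 -178 -180 -180 -179 151 137 136 135 137 135 138 136  75 -65 -86 -87 -89 -87 -87 -112
300 -178 -180 -179 -179 153 137 136 136 136 136 138 139  84 -66 -85 -88 -88 -88 -86 -101
301 -178 -179 -179 -179 -1
[... 4118 characters left out ...]
  53  54  54  52  61 126 172 175 176 178 176 174 173
314 171 171 172 174 172 172 172 177 175 107  57  52  54  53  54  52  51  60 124 172 175 175 177 177 174 173
316 172 171 171 174 171 171 172 176 175 113  60  53  54  53  54  54  51  59 123 173 175 175 177 177 174 172
318 171 170 171 173 171 171 172 176 175 129  64  50  53  53  54  53  51  54 100 172 175 175 176 177 175 172
320 171 169 171 173 172 171 173 175 175 128  65  52  53  57  57  65  67  78 107 171 174 174 176 177 174 171
322 171 170 171 173 171 171 173 174 175 158 141 155 158 173 175 176 177 176 172 173 174 174 175 178 175 172
324 171 170 171 173 171 170 172 174 174 174 177 177 174 174 174 174 177 175 173 171 173 173 175 177 175 172
```

```bash

python3 -m pendant '[[5,[0,1,5],0],[5,[0,0,8],0],[5,[0,0,5],0],[5,[0,0,0],0],[5,[0,0,0],0]]' >/dev/null
python3 - <<'E'
from h import *
need(523.5,189.3,260)
b=viewer.capture("side");cv2.imwrite("pics/s3.png",b)
cv2.imwrite("pics/c3.png",cv2.resize(b[270:335,215:280],(650,600),interpolation=cv2.INTER_CUBIC))
E
```

```text
t 7.07 pos [523.6 189.2 262.4] ytool deg 13.36 need [ 0.1 -0.1  2.4] F [-0.8 -0.3 -0.7] w 9.0 ff 59.5
```

View pics/c3.png

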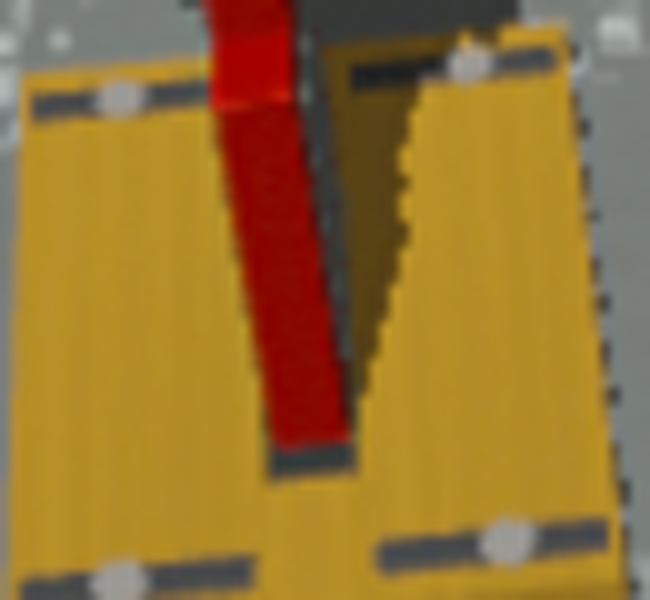

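The crop shows the foot about 5 mm above the slot. Its centre column is about 312, the slot's is about 312 and it projects to about 316 on descent, so I shift +0.4 along tool y and feel down.

```bash

python3 -m pendant '[[5,[-0.2,0.4,1.5],0],[5,[0,0,1],0],[5,[0,0,1],0],[5,[0,0,0],0]]' | grep -E "pos|wrist"
python3 -m pendant '[[5,[0,0,1],0],[5,[0,0,0],0]]' | grep -E "pos|wrist"
python3 -m pendant '[[5,[0,0,1],0],[5,[0,0,0],0]]' | grep -E "pos|wrist"
python3 -m pendant '[[5,[0,0,1],0],[5,[0,0,0],0]]' | grep -E "pos|wrist"
```

```text
ee_pos: [524.5, 189.7, 259.7]
wrist_force: [0.3, -0.1, -1.0]
ee_pos: [524.5, 189.7, 258.7]
wrist_force: [-0.7, 1.4, -0.2]
ee_pos: [524.5, 189.7, 257.6]
wrist_force: [-0.3, 0.1, -1.5]
ee_pos: [524.5, 189.7, 256.6]
wrist_force: [-0.4, -0.4, -1.2]
```

```bash

python3 -m pendant '[[5,[0,0,1],0],[5,[0,0,0],0]]' | grep -E "pos|wrist"
python3 -m pendant '[[5,[0,0,1],0],[5,[0,0,0],0]]' | grep -E "pos|wrist"
python3 - <<'E'
from h import *
s=arm.state();print(s["wrist_force"].round(1),s["wrist_torque"].round(2),s["ee_pos"].round(1))
b=viewer.capture("side");cv2.imwrite("pics/s4.png",b)
b=b.astype(int)
for y in range(310,325): print(y,' '.join('%4d'%(b[y,x,2]*(1 if b[y,x,2]>1.7*b[y,x,:2].max() else -1)) for x in range(238,254)))
E
```

```text
ee_pos: [524.5, 189.7, 255.6]
wrist_force: [-0.2, -0.6, -1.5]
ee_pos: [524.5, 189.7, 254.6]
wrist_force: [0.0, -0.6, -1.1]
[ 0.  -0.6 -1.1] [-0.01 -0.03  0.03] [524.5 189.7 254.6]
310 -179 -178  144  138  137  137  137  137  138  134   79  -57  -75 -102 -180 -184
311 -179 -180  151  139  137  136  136  136  138  134   75  -58  -74 -102 -179 -183
312 -179 -180  152  139  137  137  136  136  137  138   77  -59  -74 -128 -180 -183
313 -179 -180 -155  139  138  137  137  137  138  140   84  -60  -90 -176 -183 -182
314 -179 -180 -150  139  137  137  137  136  138  140   97  -59  -89 -179 -182 -182
315 -179 -180 -155  139  136  136  136  137  137  136  107   62  -90 -179 -182 -181
316 -179 -180 -161  141  137  136  136  137  137  137  125   68 -100 -178 -182 -181
317 -179 -181 -179  151  138  137  136  137  137  138  133   76 -119 -179 -181 -181
318 -179 -181 -181  153  138  136  137  137  137  138  134   71 -103 -177 -181 -180
319 -179 -181 -180 -153  138  137  136  136  136  137  136   78 -101 -177 -181 -181
320 -179 -182 -180 -143  137  137  136  136  136  140  140  102 -111 -177 -181 -180
321 -178 -181 -179 -139  143  146  146  149  150  157  160 -153 -145 -177 -180 -180
322 -178 -181 -180 -163 -166 -173 -173 -179 -180 -180 -182 -181 -177 -179 -180 -179
323 -178 -180 -181 -180 -182 -182 -181 -181 -181 -181 -183 -182 -179 -178 -179 -179
324 -178 -180 -180 -180 -182 -183 -180 -180 -180 -180 -183 -181 -179 -177 -179 -179
```

```bash

python3 -m pendant '[[5,[0,-0.3,1],0],[5,[0,0,0],0]]' | grep -E "pos|wrist"
python3 -m pendant '[[5,[0,0,1],0],[5,[0,0,0],0]]' | grep -E "pos|wrist"
python3 -m pendant '[[5,[0,0,1],0],[5,[0,0,0],0]]' | grep -E "pos|wrist"
```

```text
ee_pos: [524.2, 189.6, 253.7]
wrist_force: [0.2, 0.0, -0.2]
ee_pos: [524.2, 189.5, 252.6]
wrist_force: [0.2, -0.5, -1.7]
ee_pos: [524.3, 189.3, 251.7]
wrist_force: [0.2, 0.4, -0.8]
```

```bash

python3 -m pendant '[[5,[0,0,1],0],[5,[0,0,0],0]]' | grep -E "pos|wrist"
python3 -m pendant '[[5,[0,0,1],0],[5,[0,0,0],0]]' | grep -E "pos|wrist"
python3 -m pendant '[[5,[0,0,1],0],[5,[0,0,0],0]]' | grep -E "pos|wrist"
python3 -m pendant '[[5,[0,0,1],0],[5,[0,0,0],0]]' | grep -E "pos|wrist"
```

```text
ee_pos: [524.4, 189.2, 250.8]
wrist_force: [0.8, -2.2, -0.6]
ee_pos: [524.5, 189.3, 250.5]
wrist_force: [0.0, -2.7, 1.7]
ee_pos: [524.5, 189.3, 250.1]
wrist_force: [0.4, -2.1, 4.6]
ee_pos: [524.6, 189.3, 249.9]
wrist_force: [-1.4, -3.0, 6.8]
```

```bash

for i in 1; do python3 -m pendant '[[5,[-0.4,0,1],0],[5,[0,0,0],0]]' | grep -E "pos|wrist"
python3 -m pendant '[[5,[0,0,1],0],[5,[0,0,0],0]]' | grep -E "pos|wrist"
python3 -m pendant '[[5,[0,0,1],0],[5,[0,0,0],0]]' | grep -E "pos|wrist"; done
```

```text
ee_pos: [524.7, 189.2, 249.7]
wrist_force: [-1.1, -2.8, 8.9]
ee_pos: [524.8, 189.2, 249.5]
wrist_force: [-2.6, -2.5, 10.9]
ee_pos: [524.9, 189.2, 249.3]
wrist_force: [-3.2, -2.6, 13.1]
```

```bash

python3 -m pendant '[[5,[-0.3,-0.6,1],0],[5,[0,0,0],0]]' | grep -E "pos|wrist"
python3 -m pendant '[[5,[0,0,1],0],[5,[0,0,0],0]]' | grep -E "pos|wrist"
python3 - <<'E'
from h import *
s=arm.state();print(s["wrist_force"].round(1),s["wrist_torque"].round(2),s["ee_rot"])
E
```

```text
ee_pos: [524.7, 189.1, 249.1]
wrist_force: [-3.7, -1.8, 15.7]
ee_pos: [524.7, 189.1, 249.0]
wrist_force: [-3.9, -2.3, 18.9]
[-3.9 -2.3 18.9] [-0.66  0.99 -0.  ] [1.94369393 2.46172415 0.01011084]
```

```bash

python3 -m pendant '[[5,[0,0,-4],0],[5,[0,0,0],0],[5,[0,0,0],0]]' | grep -E "pos|wrist"
python3 - <<'E'
from h import *
b=viewer.capture("side");cv2.imwrite("pics/s5.png",b);a=viewer.capture("top");cv2.imwrite("pics/t5.png",a)
cv2.imwrite("pics/c5.png",np.hstack([cv2.resize(b[255:330,215:280],(400,462),interpolation=2),cv2.resize(a[150:230,150:235],(400,462),interpolation=2)]))
b0=cv2.imread("pics/s2.png").astype(int);b=b.astype(int)
def rows(im):
    # shoulder/front-face boundary: bright top-face to darker front red
    for y in range(im.shape[0]): pass
for y in range(255,324,1):
    r=b[y,225:260];m=(r[:,2]>1.7*r[:,:2].max(1))&(r[:,2]>110);i=np.where(m)[0]
    print(y,i.min()+225 if len(i) else None,i.max()+225 if len(i) else None,int(r[m,2].mean()) if len(i) else 0,end=' | ')
E
```

```text
ee_pos: [524.6, 189.1, 249.3]
wrist_force: [-1.7, -1.8, 8.8]
255 232 239 155 | 256 232 240 137 | 257 233 240 136 | 258 233 240 137 | 259 233 240 137 | 260 233 240 137 | 261 233 240 137 | 262 233 240 136 | 263 234 241 135 | 264 234 241 136 | 265 234 241 137 | 266 234 241 137 | 267 234 241 137 | 268 234 241 137 | 269 234 241 134 | 270 235 242 135 | 271 235 242 136 | 272 235 242 136 | 273 235 242 137 | 274 235 242 137 | 275 235 242 137 | 276 235 242 137 | 277 236 243 135 | 278 236 243 136 | 279 236 243 136 | 280 236 243 138 | 281 236 243 147 | 282 236 243 163 | 283 236 243 164 | 284 236 243 164 | 285 236 244 158 | 286 236 244 158 | 287 236 244 162 | 288 236 244 167 | 289 236 244 144 | 290 237 244 136 | 291 237 244 137 | 292 237 244 138 | 293 237 244 139 | 294 237 244 139 | 295 238 244 137 | 296 238 245 136 | 297 238 245 136 | 298 238 245 137 | 299 238 245 139 | 300 238 245 139 | 301 239 245 137 | 302 239 245 136 | 303 239 246 135 | 304 239 246 137 | 305 239 246 138 | 306 239 246 138 | 307 239 246 139 | 308 240 246 137 | 309 240 246 136 | 310 240 247 135 | 311 240 247 137 | 312 240 247 137 | 313 240 247 138 | 314 241 247 137 | 315 241 247 137 | 316 241 248 134 | 317 241 248 135 | 318 241 248 137 | 319 241 248 137 | 320 241 248 139 | 321 242 248 149 | 322 None None 0 | 323 None None 0 |
```

View pics/c5.png

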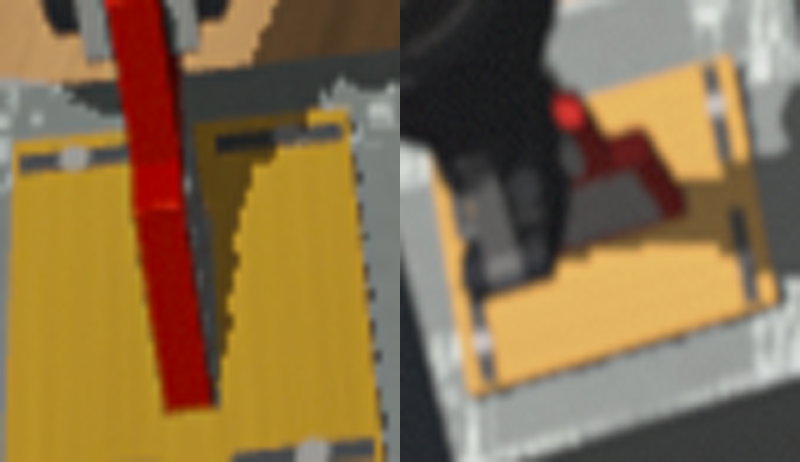

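```bash

python3 -m pendant '[[5,[-0.3,-0.5,0],0],[5,[0,0,0],0]]' | grep -E "pos|wrist"
python3 -m pendant '[[5,[0,-0.5,0],0],[5,[0,0,0],0]]' | grep -E "pos|wrist"
python3 -m pendant '[[5,[0,-0.5,0],0],[5,[0,0,0],0]]' | grep -E "pos|wrist"
python3 - <<'E'
from h import *
s=arm.state();R=cv2.Rodrigues(s["ee_rot"])[0];print(s["wrist_torque"].round(2),R[:,2],np.degrees(np.arctan2(R[1,1],R[0,1])),s["width"])
E
```

```text
ee_pos: [524.4, 188.9, 249.3]
wrist_force: [-0.7, -0.8, 9.7]
ee_pos: [524.2, 188.9, 249.3]
wrist_force: [-0.0, -0.7, 9.4]
ee_pos: [524.0, 188.9, 249.3]
wrist_force: [1.1, 0.3, 8.4]
[-0.22 -0.26  0.  ] [ 0.00601693  0.00225357 -0.99997936] 13.413656529225653 8.698352544103573
```

```bash

python3 -m pendant '[[5,[0,0.2,1],0],[5,[0,0,0],0]]' | grep -E "pos|wrist"
python3 -m pendant '[[5,[0,-0.2,1],0],[5,[0,0,0],0]]' | grep -E "pos|wrist"
python3 -m pendant '[[5,[0,-0.2,1],0],[5,[0,0,0],0]]' | grep -E "pos|wrist"
```

```text
ee_pos: [524.2, 188.9, 249.2]
wrist_force: [-1.3, -0.6, 11.5]
ee_pos: [524.2, 188.9, 249.2]
wrist_force: [-1.0, -1.4, 14.0]
ee_pos: [524.1, 188.9, 249.1]
wrist_force: [-0.8, -0.4, 16.3]
```

```bash

python3 -m pendant '[[5,[0,0,0.7],0],[5,[0,0,0],0],[5,[0,0,0],0]]' | grep -E "pos|wrist"
python3 -m pendant '[[5,[0,0,0.7],0],[5,[0,0,0],0],[5,[0,0,0],0]]' | grep -E "pos|wrist"
python3 -m pendant '[[5,[0,0,0.7],0],[5,[0,0,0],0],[5,[0,0,0],0]]' | grep -E "pos|wrist"
```

```text
ee_pos: [524.2, 188.9, 249.0]
wrist_force: [-1.0, -1.3, 17.5]
ee_pos: [524.2, 188.9, 248.8]
wrist_force: [-2.0, -2.4, 19.7]
ee_pos: [523.9, 189.0, 244.9]
wrist_force: [0.6, -1.1, 9.9]
```

```bash

python3 -m pendant '[[5,[0,0,1],0],[5,[0,0,2],0],[5,[0,0,2],0],[5,[0,0,0],0]]' | grep -E "pos|wrist"
python3 -m pendant '[[5,[0,0,2],0],[5,[0,0,2],0],[5,[0,0,2],0],[5,[0,0,2],0]]' | grep -E "pos|wrist"
python3 -m pendant '[[5,[0,0,2],0],[5,[0,0,2],0],[5,[0,0,2],0],[5,[0,0,2],0]]' | grep -E "pos|wrist"
```

```text
ee_pos: [523.9, 189.0, 239.2]
wrist_force: [1.5, 0.3, 8.4]
ee_pos: [524.0, 189.1, 231.9]
wrist_force: [0.2, 0.3, 9.9]
ee_pos: [524.0, 189.0, 223.8]
wrist_force: [0.3, -0.8, 10.8]
```

```bash

python3 -m pendant '[[5,[0,0,2.5],0],[5,[0,0,2.5],0],[5,[0,0,2.5],0],[5,[0,0,2.5],0]]' | grep -E "pos|wrist"
python3 -m pendant '[[5,[0,0,2.5],0],[5,[0,0,2.5],0],[5,[0,0,2.5],0],[5,[0,0,2.5],0]]' | grep -E "pos|wrist"
python3 -m pendant '[[5,[0,0,2.5],0],[5,[0,0,2.5],0],[5,[0,0,2],0],[5,[0,0,0],0]]' | grep -E "pos|wrist"
```

```text
ee_pos: [524.1, 189.1, 213.8]
wrist_force: [-0.7, -0.5, 10.2]
ee_pos: [524.1, 189.1, 203.8]
wrist_force: [-0.2, -1.5, 10.3]
ee_pos: [524.1, 189.1, 196.0]
wrist_force: [1.9, 0.6, 7.5]
```

```bash

python3 -m pendant '[[5,[0,0,2],0],[5,[0,0,2],0],[5,[0,0,2],0],[5,[0,0,1],0],[5,[0,0,0],0]]' | grep -E "pos|wrist"
python3 -m pendant '[[5,[0,0,1],0],[5,[0,0,1],0],[5,[0,0,1],0],[5,[0,0,1],0],[5,[0,0,0],0]]' | grep -E "pos|wrist"
```

```text
ee_pos: [524.1, 189.1, 189.3]
wrist_force: [0.4, -1.3, 8.9]
ee_pos: [524.2, 189.1, 185.4]
wrist_force: [1.1, 0.5, 8.3]
```

```bash

python3 -m pendant '[[5,[0,0,1],0],[5,[0,0,1],0],[5,[0,0,0],0]]' | grep -E "pos|wrist"
python3 -m pendant '[[5,[0,0,1],0],[5,[0,0,0],0]]' | grep -E "pos|wrist"
python3 -m pendant '[[5,[0,0,1],0],[5,[0,0,0],0]]' | grep -E "pos|wrist"
python3 -m pendant '[[5,[0,0,1],0],[5,[0,0,0],0]]' | grep -E "pos|wrist"
```

```text
ee_pos: [524.2, 189.1, 183.4]
wrist_force: [1.2, -1.0, 8.0]
ee_pos: [522.9, 188.9, 179.8]
wrist_force: [2.0, 0.7, -0.1]
ee_pos: [523.0, 188.8, 178.1]
wrist_force: [4.3, 1.8, -0.2]
ee_pos: [523.0, 188.6, 177.5]
wrist_force: [5.5, 2.2, -0.7]
```

```bash

python3 -m pendant '[[5,[0,1,0],0],[5,[0,0.5,0],0],[5,[0,0,0],0]]' | grep -E "pos|wrist"
python3 -m pendant '[[14,[0,0,0],0],[20,[0,0,0],0],[30,[0,0,0],0],[40,[0,0,0],0],[40,[0,0,0],0]]' | grep -E "pos|wrist|width"
python3 -m pendant '[[40,[0,0,0],0],[40,[0,0,-15],0],[40,[0,0,-30],0],[40,[0,0,-30],0],[40,[0,0,-20],0]]' | grep -E "pos|wrist|width"
python3 -m pendant '[[40,[-30,0,0],0],[40,[-40,0,0],0],[40,[-40,0,0],0],[40,[-30,0,0],0],[40,[0,0,0],0]]' | grep -E "pos|wrist|width"
python3 - <<'E'
from h import *
b=viewer.capture("side");a=viewer.capture("top")
cv2.imwrite("pics/f.png",np.hstack([a[60:340,120:520],b[130:410,180:400],]))
E
```

```text
ee_pos: [523.1, 188.5, 177.2]
wrist_force: [2.0, 1.4, -1.2]
ee_pos: [523.3, 188.3, 177.5]
wrist_force: [0.6, -0.1, 0.5]
width: 40.1
ee_pos: [524.0, 188.5, 275.5]
wrist_force: [0.6, -0.2, 0.5]
width: 40.1
ee_pos: [557.2, 47.0, 272.4]
wrist_force: [-0.0, -0.4, -0.5]
width: 39.9
```

View pics/f.png

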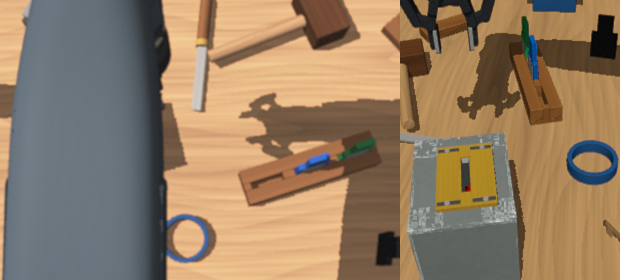

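Blue and green still stand in the rack. Red shows through the slot at (466,188), so I check how deep it lies.

```bash
python3 -m pendant '[[40,[0,0,0],0],[40,[0,0,0],0],[40,[0,0,0],0]]' | grep -E "t:|pos"
python3 - <<'E'
from h import *
b=viewer.capture("side");a=viewer.capture("top")
cv2.imwrite("pics/f2.png",cv2.resize(b[270:340,210:285],(643,600),interpolation=2))
m=(b[270:340,210:285,2].astype(int)>1.7*b[270:340,210:285,:2].max(2))&(b[270:340,210:285,2]>60);i=np.argwhere(m)+[270,210];print(len(i),i.min(0),i.max(0))
for v in (i.min(0)[0],i.max(0)[0]):
  for z in(10,64,114,150): print(v,z,onz("side",246,v,z).round(0))
E
```

```text
t: 17.87
ee_pos: [555.9, 53.6, 272.9]
ee_rot: [-1.944, -2.467, -0.0]
31 [315 245] [320 250]
315 10 [562.  79.  10.]
315 64 [546. 126.  64.]
315 114 [532. 170. 114.]
315 150 [522. 202. 150.]
320 10 [559.  90.  10.]
320 64 [544. 136.  64.]
320 114 [530. 179. 114.]
320 150 [520. 210. 150.]
```

View pics/f2.png

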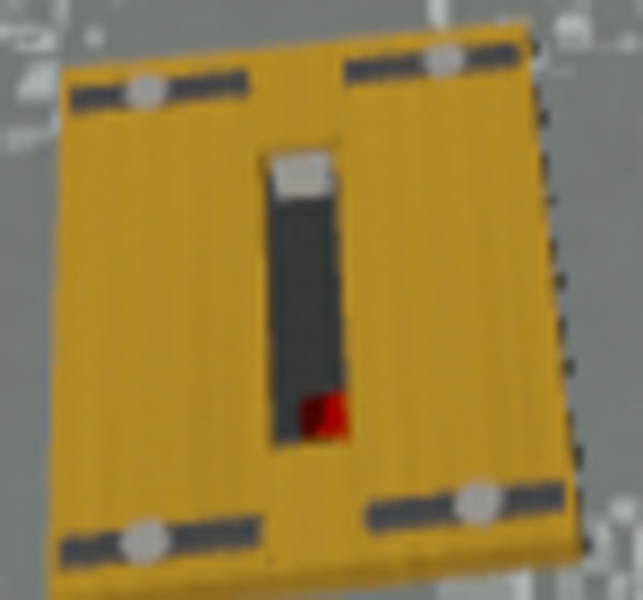

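The crop shows only the far end of the red tab, at side pixels (245–250, 315–320). At z≈114 its rays fall on (532,170), which is where the end of the tab would be with the sleeve standing on the box floor (4+110). So it is right inside, and I hand in the job.

```bash
python3 -c "
from bench import arm
print(arm.job_done())"
```

```text
the job is handed in; nothing more can be done
None
```

The red sleeve went foot first through the slot and past the catches, and by the last picture it stands on the box floor. The push peaked at about 20 N, just over the 5–15 N expected. Blue and green still stand in the rack, the arm is clear, and the job was handed in at about 18 s.

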